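Third hand at the dry-block heater: hold the tube block against its sprung heater plate

ROBOT

A 6-joint arm with a two-finger parallel gripper is mounted at the origin on a cart in front of the work surface, level with it; the furniture and walls round the work are solid. World frame = base frame: x ahead of the robot, y to its left, z up, the work surface at z = 0. Lengths are in m, angles in degrees, forces in N, time in s.
With the tool pointing down it reaches from about 0.425 to 1.125 m from the base axis. Payload 14.9 kg.
Tool frame: the origin (TCP) lies at the very end of the fingers, on their centre line; the grasp point (between the pads) lies 19 mm behind it; z points along the fingers, y is the line along which they close (so a half turn about z gives the same grasp; the last joint's range is limited). The gripper opens to 91 mm and grips with 3 to 60 N. Pads are 32 mm wide; open, the fingers measure 118 mm over their backs; the gripper's body (76 mm by 178 mm) begins 60 mm behind the grasp point.
Start: joints at [71.889, 21.709, 99.362, -0, 58.929, -1.908], TCP at [0.195, 0.672, 0.214] pointing down, gripper open.
Joint ranges: [-158.91, 158.91], [-42.39, 125.64], [0.06, 152.35], [-60.88, 240.88], [17.5, 164.5], [-176.32, 176.32]. Speed limits (degrees/s): [108.29, 108.29, 136.94, 180, 180, 180].

INTERFACE

Orientations are given as a 3x3 rotation matrix whose columns are the frame's x, y, z axes.
In Python, from rig import manip, snapshot, camera_info, finder gives the robot as it stands.
- The arm moves only by the tool send_rows, never from a script. Its argument "rows" is a list of rows, each a list of 7 numbers: the shift along the tool's x, y, z in m, then the turn, a rotation vector about the tool's x, y, z in rad, then the finger opening in m, from 0 to 0.0912. In form: [[tx, ty, tz, wx, wy, wz, gripper], ...]. A call has 1 to 12 rows; each row is the pose to reach, as a shift and turn from the pose commanded when the call began, along the tool's axes at that moment; what a row does not reach only later rows make up. A row lasts 1/12 s, in which the tool goes at most 41.7 mm and 7.16 degrees, less where a joint would pass 70% of its speed; a pose out of reach is approached as far as the arm can. A call with a gripper value outside its range is refused whole. The fingers move at their own pace and stop on an object; the grip force is fixed at half the most. Time passes only in rows, so rows that repeat a pose let the fingers close. It gives the time, the measured TCP pose, the force, the opening and the grip force at its end, in the units of the state.
- manip.observe(): the state, without advancing time (a new reading comes with each control period).
- snapshot(name): name is "scene" or "side" or "wrist"; returns the picture (420x560x3 uint8, blue, green, red); there is no depth.
- camera_info(name): a dict with "intrinsics" (3x3 intrinsics, pixels), "D" ([k1, k2, p1, p2, k3] as OpenCV has them; the pictures are not rectified), "world_to_cam" (4x4, takes a point from world to camera coordinates). Camera axes: x right, y down, z forward; pixel columns grow to the right and rows downward; lengths in m; the calibration is good to about 2 mm. A picture is of the moment at which its call begins: read the wrist's pose just before it. camera_info takes no time and is no camera call; for the wrist camera it gives the pose at the moment of the call.
- manip.sign_off(): hands the job in; it is judged then, once.
Trained networks look in the newest picture that a camera, given by its name, has taken for a name from the list of things; names that differ only in an ending like _2 or _b are one class to them, and where a whole thing is asked for, a point or a joint stands for the part that bears it (a point fixed in the world has none). Each returns a list of dicts, best first, with "conf" (0 to 1); they miss things now and then, are a little off and sometimes report something else, mostly with a low value. They report only what shows in the picture. A call takes as long as a camera call.
- finder.look_for(label, camera): "rect" ([centre column, centre row, width, height] in pixels, round what is visible of it).
- finder.silhouettes(label, camera): "pixels" (420x560 bool, what is visible of it) and "rect" ([centre column, centre row, width, height] in pixels, round what is visible of it).
The state is a dict: "time": time; "joint_pos": joint angles; "joint_vel": joint speeds; "effort": joint torques, N m; "position": TCP position; "tcp_rot": TCP orientation; "contact_force": force on the tool from outside, world axes, zero at the start; "wrist_torque": the same for the moment, N m; "finger_gap": finger opening in m; "grip_force": force on a finger pad.
Only numpy, scipy, OpenCV 4.12 (cv2) and the standard library are available. Lean on these libraries where they do the work, as an engineer would, in place of code of your own. Each camera call takes 0.05 s, during which the arm holds its last target. There are 200 camera calls.

TASK

The aluminium tube block with four wide bores and the slotted foot has to be screwed back into the dry-block heater. Lift the heater's lid by its tab until it rests open on its stop, lower the block into the chamber between the two guide rails with its foot towards the front of the heater, then press it squarely back against the sprung heater plate with about 10 N (this pushes the plate back about 10 mm) without ever driving the plate to the end of its travel. You are the third hand for the technician who will put in the screws: keep the block pressed with that steady force for a few seconds and finish while still holding and pressing it, the lid still open; leave the spare block, the screwdriver and the screw dish where they are.

Things in the scene. Friction and masses are not known exactly. Their poses are not given: they have to be found in the camera images.
- heater: Dry-block heater: white box 195 x 136 x 96 mm fixed to the worktop, chamber in its top under a grey lid. Origin on the worktop under the chamber's middle; x to its back (away from the grey control panel), y left, z up. Chamber inside: x -63 to 63 mm, y -58 to 58 mm, floor z 42 mm, rim z 96 mm. Box from x -73 (sloping panel -91 low down) to x 122 mm.
- heater_plate: Dark steel plate at the back of the chamber, 8 mm thick, 54 mm wide, 2 to 46 mm above the floor. Origin at floor height in the middle of its front face; axes as the heater's. At rest the face is at x 34 mm of the heater; it slides back (+x) up to 16 mm against springs of 1 N per mm without preload: 10 mm back is 10 N.
- lid (a joint): Lid angle, rad: 0 shut, 1.75 fully open on its stop (10 degrees past upright). A friction hinge holds it at any angle; 1 to 4 N at the tab move it. It may stand slightly ajar at the start.
- lid_hinge (a point): Middle of the lid's hinge axis, at x +105 mm, z 102 mm of the heater; the axis runs along the heater's y. The lid is 134 mm wide, 7 mm thick and reaches 180 mm from the axis.
- lid_tab (a point): Grip point in the black lift tab on the middle of the lid's front edge, 208 mm from the hinge axis. The tab is 30 mm wide (along the heater's y), 12 mm thick and spans 180 to 222 mm from the axis. Pinched across its width from above, it turns between the fingers as the lid swings. The axes turn with the lid; when shut they equal the heater's.
- seat (a point): Point on the chamber floor (x 7, y 0, z 42 mm of the heater) where the block's origin lies when it just touches the resting plate; axes as the heater's. 12 mm nearer the front the block clears plate and front wall. Steel rails along x (heater x -58 to 30 mm), 12 mm high, inner faces y +-27.5 mm with a bevelled lead-in: 2.5 mm play each side.
- tube_block: Aluminium block, 0.34 to 0.5 kg, upright: body 54 (x) x 50 (y) x 60 mm high, four 15.5 mm bores; foot at its front (-x) 22 mm long, 50 wide, 8 high, two slots. Origin: centre of the body's underside; x points to the plain back (27 mm away) that meets the plate. Grasp across the 50 mm near the top. Friction on the floor adds 1 to 3 N to the push.
- spare_block: Spare aluminium block, 54 x 50 x 60 mm, nine small bores, no foot. Origin at the centre of its underside. To be left alone.
- screwdriver: Screwdriver with black handle, 190 mm long, lying on the worktop. Origin under its middle. To be left alone.
- screw_dish: Round steel dish, 76 mm wide, 18 mm high, with two screws in it. Origin under its centre. To be left alone.

How it is judged (in metres and radians):
On the way, in this order (a step that is already met when the one before it is completed fails the run):
1. the lid is open on its stop (value of joint lid above 1.69 rad), for 0.2 s.
2. the block stands upright on the chamber floor between the guide rails, foot to the front, lid open (z of tube_block in the frame of heater between 0.036 and 0.046 m and y of tube_block in the frame of heater between -0.006 and 0.006 m and angle between the x axis of tube_block and the x axis of heater, either way round below 0.08 rad and angle between tube_block's own z axis and vertical below 0.06 rad and x of tube_block in the frame of heater between -0.02 and 0.0235 m and value of joint lid above 1.69 rad), for 0.2 s.
3. the robot presses the block squarely against the heater plate with 6.5 to 13.5 N for two seconds (z of tube_block in the frame of heater between 0.036 and 0.046 m and y of tube_block in the frame of heater between -0.006 and 0.006 m and angle between the x axis of tube_block and the x axis of heater, either way round below 0.08 rad and angle between tube_block's own z axis and vertical below 0.06 rad and x of tube_block in the frame of heater between 0.01 and 0.0235 m and contact force between tube_block and heater_plate between 6.5 and 13.5 N and contact force between the fingers and tube_block above 2 N), for 2 s.
At the end, for the whole second after the job is handed in: Fingers still on the block (over 2 N), block still, on the chamber floor between the rails (z 5 mm, y 6 mm, square 0.08 rad, upright 0.06 rad), its plain back pressing the heater plate with 6.5 to 13.5 N, lid open within 0.06 rad of its stop (all of step 3 and value of joint lid above 1.69 rad and linear speed of tube_block below 0.01 m/s); the arm keeps its last pose, push and grip.
It fails at once if the heater plate is driven to the end of its travel (x of heater_plate in the frame of heater above 0.0492 m).
It fails at once if the spare block, the screwdriver or the screw dish is displaced by more than 30 mm (distance of any of spare_block, screwdriver, screw_dish from where it was at the start of the episode above 0.03 m).
It also fails if it takes over 69 s, if anything falls off the work surface, if the arm or the gripper's body presses on something with over 40 N, if the wrist force passes 120 N, or if a joint passes its speed limit or range.

## Working session

There is one attempt and no reset: what is moved stays moved. The work goes in short steps, Python scripts to look and compute and a tool call to move; the robot and the scene stay as the last step left them, time stands still between calls to the robot, and variables do not carry over. Pictures are saved under pics/ and viewed, at most 10 in all, crops included, and the job is handed in when it is done.

Besides the shell and the picture viewer there is one more tool, called after ">>>" as name(argument=value, ...), one argument or row to a line, values as JSON. send_rows: Moves the arm, as the interface text tells. Its arguments: {"type":"object","properties":{"rows":{"type":"array"}},"required":["rows"]}

```bash
ls; mkdir -p pics
python3 - <<'E'
from rig import manip, snapshot, camera_info, finder
import cv2, numpy as np
a=snapshot("scene"); b=snapshot("side")
cv2.imwrite("pics/a.png",a); cv2.imwrite("pics/b.png",b)
for c in ("scene","side"):
    i=camera_info(c); print(c,np.round(i["intrinsics"],1).tolist(),np.round(i["D"],3),np.round(i["world_to_cam"],3).tolist())
    for l in ("heater","tube_block","spare_block","lid_tab","screwdriver","screw_dish"):
        print(l,[(round(d["conf"],2),np.round(d["rect"]).tolist()) for d in finder.look_for(l,c)[:3]])
s=manip.observe(); print(s["time"],s["tcp_rot"],s["contact_force"])
E
```

```text
pics
scene [[521.6, 0.0, 278.3], [0.0, 521.6, 208.5], [0.0, 0.0, 1.0]] [-0.048  0.     0.     0.     0.   ] [[0.772, -0.636, 0.01, -0.355], [-0.458, -0.567, -0.685, 0.35], [0.441, 0.524, -0.729, 0.933], [0.0, 0.0, 0.0, 1.0]]
heater [(0.71, [320.0, 254.0, 114.0, 112.0])]
tube_block []
spare_block [(0.75, [194.0, 188.0, 27.0, 38.0])]
lid_tab []
screwdriver [(0.78, [288.0, 197.0, 58.0, 37.0])]
screw_dish [(0.57, [240.0, 170.0, 30.0, 19.0]), (0.48, [322.0, 255.0, 114.0, 113.0])]
side [[536.9, 0.0, 279.2], [0.0, 536.9, 209.5], [0.0, 0.0, 1.0]] [0.001 0.    0.    0.    0.   ] [[0.98, -0.198, 0.013, -0.488], [-0.073, -0.423, -0.903, 0.174], [0.184, 0.884, -0.429, 1.066], [0.0, 0.0, 0.0, 1.0]]
heater [(0.9, [302.0, 261.0, 127.0, 90.0])]
tube_block [(0.96, [263.0, 218.0, 31.0, 24.0])]
spare_block [(0.57, [239.0, 202.0, 32.0, 34.0])]
lid_tab [(0.63, [297.0, 236.0, 119.0, 36.0])]
screwdriver []
screw_dish [(0.57, [290.0, 208.0, 30.0, 18.0])]
0.7 [[-9.60291603e-01  2.78998273e-01 -2.91556808e-05]
 [ 2.78998273e-01  9.60291603e-01 -1.31749744e-05]
 [ 2.43221604e-05 -2.07862019e-05 -9.99999999e-01]] [-0.11844673 -0.37019974 -0.22058176]
```

View pics/a.png

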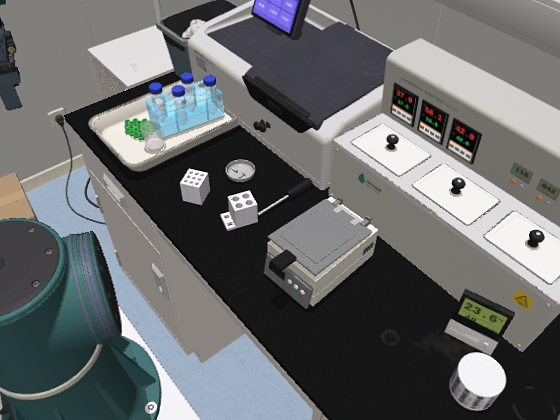

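View pics/b.png

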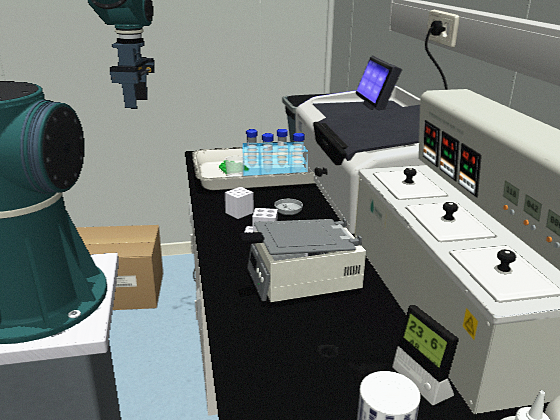

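The scene view shows the heater with its tab at (283,265), hinge side at (350,205), the tube block at (243,207) and the spare at (194,186). The side view shows the tab at (253,238) and the tube block mostly hidden at (264,215). I'll enlarge both.

Run:
```python
import cv2, numpy as np
a=cv2.imread("pics/a.png")[180:310,215:385]; b=cv2.imread("pics/b.png")[200:310,225:375]
a=cv2.resize(a,None,fx=4.6,fy=4.6,interpolation=cv2.INTER_CUBIC);b=cv2.resize(b,None,fx=5,fy=5,interpolation=cv2.INTER_CUBIC)
cv2.imwrite("pics/a2.png",a);cv2.imwrite("pics/b2.png",b)
```

```text
(no output)
```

View pics/a2.png

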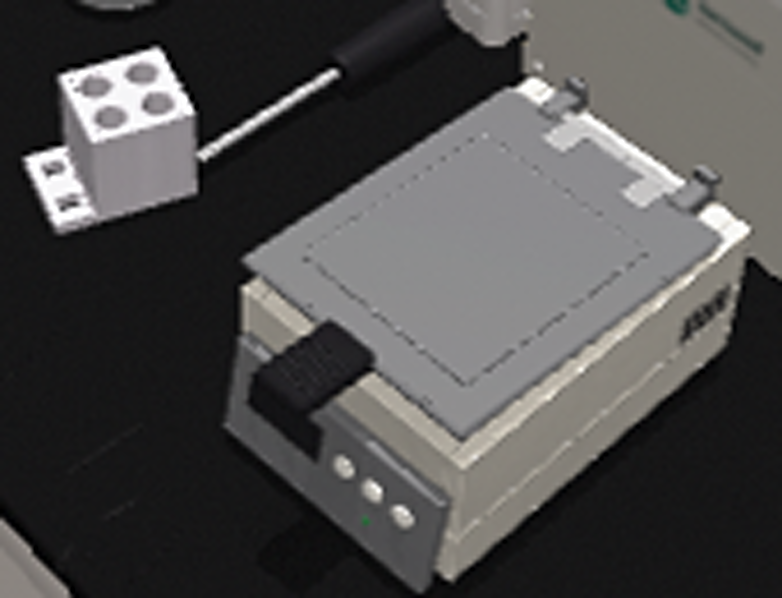

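View pics/b2.png

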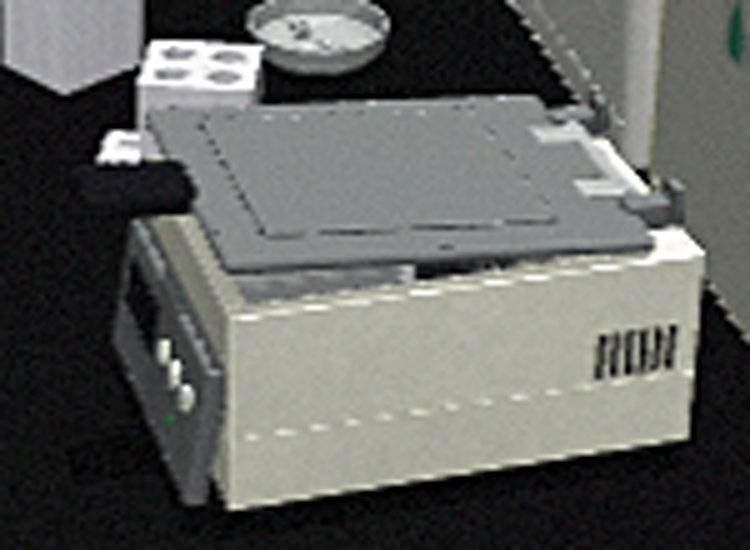

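The enlargements show the lid slightly ajar and clear corners of heater, lid and block (foot facing lower left). I'll fit the poses to those corners.

```bash
cat > h.py <<'E'
import numpy as np, cv2
from scipy.optimize import least_squares
from rig import manip, snapshot, camera_info, finder
def proj(c,P,i=None):
    i=i or camera_info(c); T=np.array(i["world_to_cam"])
    return cv2.projectPoints(np.array(P,float).reshape(-1,3),cv2.Rodrigues(T[:3,:3])[0],T[:3,3],np.array(i["intrinsics"]),np.array(i["D"],float))[0].reshape(-1,2)
def place(p,P):
    c,s=np.cos(p[2]),np.sin(p[2]); P=np.array(P,float)
    return np.c_[p[0]+c*P[:,0]-s*P[:,1],p[1]+s*P[:,0]+c*P[:,1],P[:,2]]
E
python3 - <<'E'
from h import *
sc=lambda l:np.array([[215+(u+.5)/4.6-.5,180+(v+.5)/4.6-.5] for u,v in l])
sd=lambda l:np.array([[225+(u+.5)/5-.5,200+(v+.5)/5-.5] for u,v in l])
I={c:camera_info(c) for c in("scene","side")}
def fit(obs,f,x0):
    r=lambda x:np.concatenate([(proj(c,place(x,f(x,P)),I[c])-U).ravel() for c,P,U in obs])
    b=least_squares(r,x0,loss="soft_l1"); print(np.round(b.x,4)); print(np.round(r(b.x).reshape(-1,2),1).tolist()); return b.x
H=lambda x,P:np.array(P,float)/1000
h=fit([("scene",[(-73,-68,96),(-73,-68,0),(-73,68,96),(122,-68,96)],sc([(465,465),(448,580),(243,288),(748,230)])),
 ("side",[(-73,-68,96),(-73,-68,0),(122,-68,96),(122,-68,0)],sd([(230,318),(230,508),(703,255),(688,438)]))],H,[.7,.2,.6])
b=fit([("scene",[(-27,25,60),(27,25,60),(27,-25,60),(-27,-25,60),(-49,25,8),(-49,-25,8),(27,-25,0)],sc([(58,75),(158,48),(197,108),(95,142),(25,157),(62,230),(197,190)])),
 ("side",[(-27,25,60),(27,25,60),(27,-25,60),(-27,-25,60)],sd([(150,42),(262,45),(258,88),(138,85)]))],H,[.6,.3,.2])
def L(q,P):
    P=np.array(P,float)/1000; P[:,2]+=q[1]; c,s=np.cos(q[0]),np.sin(q[0])
    return np.c_[.105-(-P[:,0]*c+P[:,2]*-s*-1*-1) if 0 else .105+P[:,0]*c+P[:,2]*s,P[:,1],.102-P[:,0]*s+P[:,2]*c]
# lid top corners
f=[("scene",[(-180,67,0),(-180,-67,0)],sc([(243,260),(462,437)])),("side",[(-180,67,0),(-180,-67,-7)],sd([(148,112),(228,271)]))]
r=lambda q:np.concatenate([(proj(c,place(h,L(q,P)),I[c])-U).ravel() for c,P,U in f])
q=least_squares(r,[.05,0.003]).x; print("lid",q,np.round(r(q),1))
print("tab",place(h,L([q[0],0],[(-208,0,0)])))
for l in("spare_block","screwdriver","screw_dish"):print(l)
E
```

```text
[ 0.5245 -0.0384  0.0892]
[[-0.6, -0.3], [0.2, 1.8], [-1.1, -0.8], [0.3, -2.2], [0.2, 0.1], [-0.1, 4.3], [0.6, -0.8], [-0.2, 3.3]]
[ 0.4984  0.1784 -0.2504]
[[0.1, 0.3], [-0.2, -0.6], [-0.1, 0.3], [0.1, 0.1], [0.0, 0.5], [-0.4, -0.9], [0.3, -0.1], [0.2, -0.2], [-0.2, -0.0], [-0.6, 0.4], [0.6, 0.2]]
lid [0.07962356 0.00245975] [-1.2 -1.3 -0.1 -1.1 -1.5 -0.6 -0.4  2.1]
tab [[ 0.42259297 -0.04754506  0.11854421]]
spare_block
screwdriver
screw_dish
```

```bash
cat >> h.py <<'E'
from scipy.spatial.transform import Rotation as R
def go(x,y,z,ang):
    "shift and turn in tool axes to tcp (x,y,z), tool down, tool y at world angle ang (deg)"
    s=manip.observe(); M=np.array(s["tcp_rot"]); a=np.radians(ang); yy=np.array([np.cos(a),np.sin(a),0]); zz=np.array([0,0,-1.])
    T=np.c_[np.cross(yy,zz),yy,zz]; d=np.array([x,y,z])-s["position"]
    print("go",np.round(M.T@d,4),np.round(R.from_matrix(M.T@T).as_rotvec(),4),"pos",np.round(s["position"],4),"t",round(s["time"],2))
E
python3 - <<'E'
from h import *
sc=lambda l:np.array([[215+(u+.5)/4.6-.5,180+(v+.5)/4.6-.5] for u,v in l])
sd=lambda l:np.array([[225+(u+.5)/5-.5,200+(v+.5)/5-.5] for u,v in l])
I={c:camera_info(c) for c in("scene","side")}
zb=lambda x,P:np.array([(p[0],p[1],p[2] if p[2] else x[3]*1000) for p in P],float)/1000
obs=[("scene",[(-73,-68,96),(-73,-68,0),(-73,68,96),(122,-68,96)],sc([(465,465),(448,580),(243,288),(748,230)])),
 ("side",[(-73,-68,96),(-73,-68,0),(122,-68,96),(122,-68,0)],sd([(230,318),(230,508),(703,255),(688,438)]))]
r=lambda x:np.concatenate([(proj(c,place(x,zb(x,P)),I[c])-U).ravel() for c,P,U in obs])
x=least_squares(r,[.52,-.04,.09,.01],loss="soft_l1").x; print(x,np.round(r(x).reshape(-1,2),1).tolist())
go(.5,.18,.3,75.7)
E
```

```text
[ 0.52377087 -0.04029014  0.0834905   0.01045146] [[-0.6, 0.5], [0.5, -0.2], [-0.8, -0.3], [0.9, -1.2], [-0.3, 0.6], [-0.5, 0.4], [0.6, -0.1], [0.1, -0.2]]
go [-0.4299 -0.3876 -0.0861] [-0.     -0.     -0.0332] pos [0.1953 0.6722 0.2139] t 0.7
```

>>> send_rows(
  rows=[
    [-0.035,-0.032,-0.007,0,0,0,0.091],
    [-0.07,-0.064,-0.014,0,0,0,0.091],
    [-0.105,-0.095,-0.021,0,0,0,0.091],
    [-0.14,-0.126,-0.028,0,0,-0.01,0.091],
    [-0.175,-0.158,-0.035,0,0,-0.01,0.091],
    [-0.21,-0.19,-0.042,0,0,-0.02,0.091],
    [-0.245,-0.221,-0.049,0,0,-0.02,0.091],
    [-0.28,-0.252,-0.056,0,0,-0.03,0.091],
    [-0.31,-0.28,-0.062,0,0,-0.03,0.091],
    [-0.34,-0.307,-0.068,0,0,-0.033,0.091],
    [-0.37,-0.334,-0.074,0,0,-0.033,0.091],
    [-0.4,-0.36,-0.08,0,0,-0.033,0.091],
  ],
)

```text
time: 1.7
position: [0.4564, 0.2499, 0.288]
tcp_rot: [[-0.969, 0.247, 0.001], [0.247, 0.969, 0.0], [-0.001, 0.0, -1.0]]
contact_force: [0.1, 0.3, -0.2]
finger_gap: 0.0908
grip_force: 0.0
```

Run:
```python
from h import *
h=[.5238,-.0403,.0835]
# lid tab at .08
print(place(h,[(.105-.208*np.cos(.08),0,.102+.208*np.sin(.08))]))
w=snapshot("wrist"); i=camera_info("wrist"); cv2.imwrite("pics/w1.png",w)
for l in("tube_block","lid_tab","heater"): print(l,[(round(d["conf"],2),np.round(d["rect"]).tolist()) for d in finder.look_for(l,"wrist")[:3]])
print("block top proj",np.round(proj("wrist",place([.4984,.1784,-.2504],np.array([(-27,25,60),(27,25,60),(27,-25,60),(-27,-25,60)])/1000),i)).tolist())
print(np.round(-np.array(i["world_to_cam"])[:3,:3].T@np.array(i["world_to_cam"])[:3,3],3), proj("wrist",place(h,[(.105-.208,0,.118)]),i))
go(.424,-.049,.22,94.8)
```

```text
[[ 0.42182179 -0.04883503  0.11862226]]
tube_block [(0.93, [234.0, 217.0, 46.0, 69.0])]
lid_tab [(0.76, [42.0, 235.0, 84.0, 38.0])]
heater [(0.89, [70.0, 242.0, 140.0, 79.0])]
block top proj [[249.0, 206.0], [250.0, 247.0], [211.0, 247.0], [209.0, 206.0]]
[0.388 0.265 0.46 ] [[ 13.74251959 226.21067   ]]
go [-0.0437 -0.2986  0.0675] [ 4.00e-04  3.00e-04 -3.36e-01] pos [0.4562 0.251  0.2876] t 1.9
```

>>> send_rows(
  rows=[
    [-0.005,-0.035,0.007,0,0,-0.04,0.08],
    [-0.01,-0.07,0.014,0,0,-0.08,0.08],
    [-0.015,-0.105,0.021,0,0,-0.12,0.07],
    [-0.02,-0.14,0.03,0,0,-0.16,0.07],
    [-0.025,-0.175,0.04,0,0,-0.2,0.07],
    [-0.03,-0.21,0.05,0,0,-0.24,0.07],
    [-0.035,-0.245,0.06,0,0,-0.28,0.07],
    [-0.04,-0.28,0.066,0,0,-0.32,0.07],
    [-0.044,-0.299,0.068,0,0,-0.336,0.07],
    [-0.044,-0.299,0.068,0,0,-0.336,0.07],
  ],
)

```text
time: 2.73
position: [0.4238, -0.0502, 0.2187]
tcp_rot: [[-0.996, -0.086, -0.001], [-0.086, 0.996, -0.0], [0.001, 0.0, -1.0]]
contact_force: [-0.3, -0.4, 0.2]
finger_gap: 0.0699
grip_force: 0.0
```

Run:
```python
from h import *
w=snapshot("wrist"); i=camera_info("wrist"); cv2.imwrite("pics/w2.png",w)
h=[.5238,-.0403,.0835]
c,s=np.cos(.08),np.sin(.08)
P=[(.105-r*c,y,.102+r*s+.006) for r,y in((.222,.015),(.222,-.015),(.18,-.015),(.18,.015),(.18,.067),(.18,-.067))]
for u in proj("wrist",place(h,P),i): cv2.drawMarker(w,tuple(int(round(v)) for v in u),(0,0,255),0,8,1)
for p in [(-.073,.068,.096),(-.073,-.068,.096)]: cv2.drawMarker(w,tuple(int(round(v)) for v in proj("wrist",place(h,[p]),i)[0]),(0,255,0),0,8,1)
cv2.imwrite("pics/w2.png",w)
go(.422,-.049,.101,94.8)
```

```text
go [2.00e-03 1.00e-04 1.18e-01] [ 0.0003 -0.0008  0.0012] pos [ 0.4241 -0.049   0.219 ] t 2.78
```

View pics/w2.png

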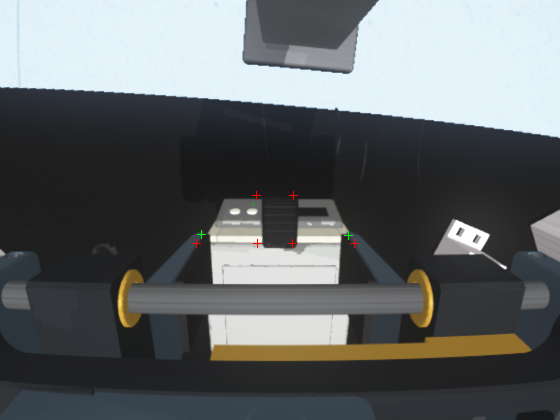

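The overlay puts the tab at columns 262–298 and rows 197–246, about 4 mm left of (+y from) my estimate. I'll shift by 3 mm, descend and pinch.

>>> send_rows(
  rows=[
    [0,0.003,0.03,0,0,0,0.07],
    [0,0.003,0.06,0,0,0,0.07],
    [0,0.003,0.09,0,0,0,0.07],
    [0,0.003,0.105,0,0,0,0.07],
    [0,0.003,0.117,0,0,0,0.06],
    [0,0.003,0.117,0,0,0,0.05],
    [0,0.003,0.117,0,0,0,0.04],
    [0,0.003,0.117,0,0,0,0.03],
    [0,0.003,0.117,0,0,0,0.02],
    [0,0.003,0.117,0,0,0,0.02],
    [0,0.003,0.117,0,0,0,0.02],
  ],
)

```text
time: 3.7
position: [0.4248, -0.0464, 0.1032]
tcp_rot: [[-0.996, -0.087, 0.002], [-0.087, 0.996, -0.001], [-0.002, -0.001, -1.0]]
contact_force: [0.5, -7.3, 0.5]
finger_gap: 0.0298
grip_force: 30.0
```

>>> send_rows(
  rows=[
    [-0.001,-0.001,-0.011,0,0,0,0.02],
    [-0.005,-0.002,-0.031,0,0,0,0.02],
    [-0.0115,-0.003,-0.0505,0,0,0,0.02],
    [-0.0195,-0.003,-0.0695,0,0,0,0.02],
    [-0.0295,-0.003,-0.0875,0,0,0,0.02],
    [-0.041,-0.003,-0.1045,0,0,0,0.02],
    [-0.0545,-0.003,-0.1205,0,0,0,0.02],
    [-0.069,-0.003,-0.1345,0,0,0,0.02],
    [-0.085,-0.003,-0.1475,0,0,0,0.02],
    [-0.1025,-0.003,-0.1585,0,0,0,0.02],
    [-0.121,-0.003,-0.168,0,0,0,0.02],
    [-0.14,-0.003,-0.1755,0,0,0,0.02],
  ],
)

```text
time: 4.7
position: [0.5637, -0.0354, 0.2788]
tcp_rot: [[-0.996, -0.085, -0.002], [-0.085, 0.996, 0.002], [0.001, 0.003, -1.0]]
contact_force: [-3.1, 10.8, -2.9]
finger_gap: 0.0302
grip_force: 30.0
```

Run:
```python
from h import *
cv2.imwrite("pics/s3.png",snapshot("side")[130:310,200:400])
s=manip.observe(); h=[.5238,-.0403,.0835]
p=s["position"]+[0,0,.019]; hg=place(h,[(.105,0,.102)])[0]; d=p-hg; a=d[0]*np.cos(.0835)+d[1]*np.sin(.0835); b=-d[0]*np.sin(.0835)+d[1]*np.cos(.0835)
print(p,s["contact_force"],"r",np.hypot(a,d[2]),"th",np.arctan2(d[2],-a),"lat",b)
```

```text
[ 0.56693205 -0.03524272  0.29888576] [-4.52487517 15.25936242  4.6139557 ] r 0.20629620606150814 th 1.2675892695822175 lat 0.0014423198372196084
```

>>> send_rows(
  rows=[
    [-0.008,0.001,-0.0025,0,0,0,0.02],
    [-0.0165,0.002,-0.0045,0,0,0,0.02],
    [-0.0325,0.002,-0.0075,0,0,0,0.02],
    [-0.049,0.002,-0.009,0,0,0,0.02],
    [-0.0655,0.002,-0.0095,0,0,0,0.02],
    [-0.08,0.002,-0.0085,0,0,0,0.02],
    [-0.087,0.002,-0.008,0,0,0,0.02],
    [-0.092,0.002,-0.007,0,0,0,0.02],
    [-0.095,0.002,-0.0065,0,0,0,0.02],
    [-0.098,0.002,-0.006,0,0,0,0.02],
  ],
)

```text
time: 5.58
position: [0.6627, -0.0272, 0.2864]
tcp_rot: [[-0.996, -0.086, 0.003], [-0.086, 0.996, -0.001], [-0.003, -0.002, -1.0]]
contact_force: [-0.6, -6.8, 13.6]
finger_gap: 0.0298
grip_force: 30.0
```

Run:
```python
from h import *
s=manip.observe(); h=[.5238,-.0385,.0835]
p=s["position"]+[0,0,.019]; hg=place(h,[(.105,0,.102)])[0]; d=p-hg; a=d[0]*np.cos(.0835)+d[1]*np.sin(.0835); b=-d[0]*np.sin(.0835)+d[1]*np.cos(.0835)
print(p,s["contact_force"],"r",np.hypot(a,d[2]),"th",np.arctan2(d[2],-a),"lat",b)
```

```text
[ 0.662668   -0.02723399  0.3054255 ] [-0.58161752 -6.79606391 13.62040743] r 0.20630088718817752 th 1.7379509412165786 lat -0.0003552502669949831
```

>>> send_rows(
  rows=[
    [-0.002,-0.001,-0.001,0,0,0,0.02],
    [-0.004,-0.001,-0.001,0,0,0,0.02],
    [-0.004,-0.001,-0.001,0,0,0,0.02],
    [-0.004,-0.001,-0.001,0,0,0,0.02],
  ],
)

```text
time: 5.92
position: [0.6658, -0.0271, 0.286]
tcp_rot: [[-0.996, -0.086, 0.001], [-0.086, 0.996, -0.0], [-0.001, -0.0, -1.0]]
contact_force: [-0.3, -0.2, 6.4]
finger_gap: 0.0299
grip_force: 30.0
```

>>> send_rows(
  rows=[
    [-0.002,0,0,0,0,0,0.02],
    [-0.004,0,0,0,0,0,0.02],
    [-0.004,0,0,0,0,0,0.02],
    [-0.004,0,0,0,0,0,0.02],
  ],
)

```text
time: 6.25
position: [0.6696, -0.0268, 0.2854]
tcp_rot: [[-0.996, -0.086, 0.0], [-0.086, 0.996, -0.0], [-0.0, -0.0, -1.0]]
contact_force: [-1.2, -0.9, 6.0]
finger_gap: 0.0299
grip_force: 30.0
```

Run:
```python
from h import *
a=snapshot("side"); h=[.5238,-.0388,.0835]; i=camera_info("side")
for th,col in((1.69,(0,0,255)),(1.75,(0,255,0))):
    c,s=np.cos(th),np.sin(th)
    P=[(.105-r*c,y,.102+r*s) for r,y in((.18,.067),(.18,-.067),(.02,-.067),(.222,-.015))]
    for u in proj("side",place(h,P),i): cv2.circle(a,tuple(int(round(v*16)) for v in u),8,col,-1,cv2.LINE_AA,4)
b=cv2.resize(a[140:290,240:400],None,fx=4,fy=4,interpolation=cv2.INTER_CUBIC)
cv2.imwrite("pics/s4.png",b)
s=manip.observe();print(s["position"],s["contact_force"])
```

```text
[ 0.66965566 -0.02677749  0.28538939] [-1.03685228 -1.13582846  5.32653449]
```

View pics/s4.png

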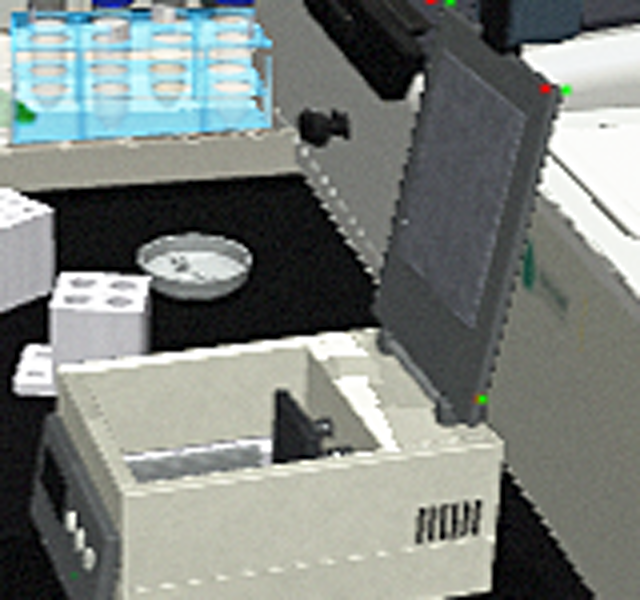

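The side view shows the lid's outer corner at about (558,90), between the 1.69 and 1.75 marks. I'll keep pushing until I feel the stop.

>>> send_rows(
  rows=[
    [-0.002,0,0.0005,0,0,0,0.02],
    [-0.004,0,0.001,0,0,0,0.02],
    [-0.005,0,0.001,0,0,0,0.02],
    [-0.005,0,0.001,0,0,0,0.02],
  ],
)

```text
time: 6.63
position: [0.6732, -0.0265, 0.2847]
tcp_rot: [[-0.996, -0.086, -0.003], [-0.086, 0.996, -0.0], [0.003, -0.0, -1.0]]
contact_force: [-17.5, -1.6, 15.8]
finger_gap: 0.0297
grip_force: 30.0
```

>>> send_rows(
  rows=[
    [0.001,0,0,0,0,0,0.02],
    [0.001,0,0,0,0,0,0.04],
    [0.001,0,0,0,0,0,0.06],
    [0.001,0,0,0,0,0,0.06],
    [0.001,0,-0.02,0,0,0,0.06],
    [0.001,0,-0.05,0,0,0,0.06],
    [0.001,0,-0.065,0,0,0,0.07],
    [0.03,0,-0.065,0,0,0,0.08],
    [0.06,0.02,-0.065,0,0,0.05,0.08],
    [0.085,0.05,-0.06,0,0,0.1,0.08],
    [0.11,0.08,-0.04,0,0,0.16,0.08],
  ],
)

```text
time: 7.55
position: [0.5592, 0.0429, 0.327]
tcp_rot: [[-0.997, 0.077, 0.005], [0.077, 0.997, 0.0], [-0.005, 0.001, -1.0]]
contact_force: [1.7, 1.2, 0.6]
finger_gap: 0.08
grip_force: 0.0
```

Run:
```python
from h import *
go(.4984,.1784,.16,75.7)
```

```text
go [0.0719 0.1302 0.1668] [0.001  0.0044 0.172 ] pos [0.5592 0.0429 0.327 ] t 7.55
```

>>> send_rows(
  rows=[
    [0.009,0.016,0.02,0,0,0.02,0.08],
    [0.018,0.032,0.041,0,0,0.04,0.08],
    [0.027,0.048,0.062,0,0,0.065,0.08],
    [0.036,0.065,0.083,0,0,0.086,0.08],
    [0.045,0.081,0.104,0,0,0.107,0.08],
    [0.054,0.097,0.125,0,0,0.13,0.08],
    [0.063,0.114,0.146,0,0,0.15,0.08],
    [0.072,0.13,0.167,0.001,0.004,0.172,0.08],
    [0.072,0.13,0.167,0.001,0.004,0.172,0.08],
  ],
)

```text
time: 8.3
position: [0.4942, 0.1788, 0.1542]
tcp_rot: [[-0.97, 0.243, -0.009], [0.243, 0.97, -0.001], [0.008, -0.004, -1.0]]
contact_force: [-0.7, -0.4, -1.1]
finger_gap: 0.0799
grip_force: 0.0
```

Run:
```python
from h import *
w=snapshot("wrist"); i=camera_info("wrist"); b=[.4984,.1784,-.2504]
P=np.array([(-27,25,60),(27,25,60),(27,-25,60),(-27,-25,60),(-49,25,8),(-49,-25,8)])/1000
for u in proj("wrist",place(b,P),i): cv2.circle(w,tuple(int(round(v)) for v in u),2,(0,0,255),-1)
cv2.imwrite("pics/w5.png",w)
go(*b[:2],.030,75.7)
```

```text
go [-0.0035  0.0012  0.126 ] [-0.0029 -0.0066  0.0055] pos [0.4956 0.1782 0.1561] t 8.35
```

View pics/w5.png

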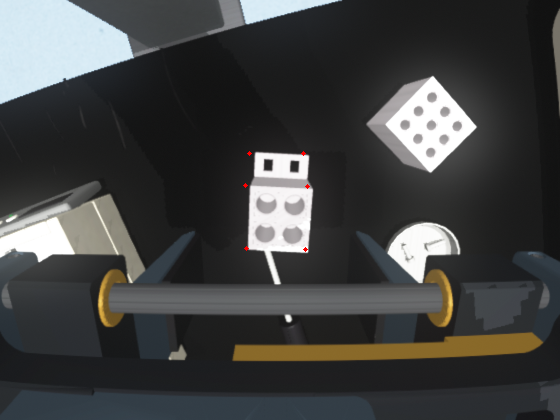

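The wrist view shows the block at columns 249–312, within about 1–2 mm of my estimate, between the open fingers, and well clear of the spare block and dish. I'll descend and grasp.

>>> send_rows(
  rows=[
    [-0.002,0.002,0.035,0,-0.004,0,0.08],
    [-0.003,0.002,0.07,-0.002,-0.006,0,0.08],
    [-0.003,0.002,0.1,-0.003,-0.007,0,0.08],
    [-0.003,0.002,0.12,-0.003,-0.007,0,0.08],
    [-0.003,0.002,0.134,-0.003,-0.007,0,0.08],
    [-0.003,0.002,0.134,-0.003,-0.007,0,0.07],
    [-0.003,0.002,0.134,-0.003,-0.007,0,0.06],
    [-0.003,0.002,0.134,-0.003,-0.007,0,0.05],
    [-0.003,0.002,0.134,-0.003,-0.007,0,0.04],
    [-0.003,0.002,0.134,-0.003,-0.007,0,0.04],
    [-0.003,0.002,0.134,-0.003,-0.007,0,0.04],
  ],
)

```text
time: 9.27
position: [0.5011, 0.179, 0.0253]
tcp_rot: [[-0.97, 0.243, 0.006], [0.243, 0.97, 0.002], [-0.005, 0.003, -1.0]]
contact_force: [-0.8, -0.8, 10.9]
finger_gap: 0.0511
grip_force: 29.7
```

Run:
```python
from h import *
s=manip.observe(); print(s["position"],s["contact_force"],s["tcp_rot"])
h=[.527,-.0388,.0835]
p=place(h,[(-.006,0,0)])[0]; go(.4984,.1784,.19,75.7); go(p[0],p[1],.19,94.78)
```

```text
[0.50108397 0.17902759 0.02526877] [-0.76464991 -0.81654227 10.91002255] [[-0.96992935  0.24331843  0.00576263]
 [ 0.24333103  0.969942    0.00158662]
 [-0.00520337  0.00294114 -0.99998214]]
go [ 0.0016 -0.0008 -0.1647] [0.003  0.0052 0.0038] pos [0.5011 0.179  0.0253] t 9.27
go [-0.0733 -0.2064 -0.165 ] [ 0.0021  0.0056 -0.3292] pos [0.5011 0.179  0.0253] t 9.27
```

>>> send_rows(
  rows=[
    [0,0,0,0,0,0,0.04],
    [0,0,-0.005,0,0,0,0.04],
    [0,0,-0.015,0,0,0,0.04],
    [0,0,-0.03,0,0,0,0.04],
    [0,0,-0.05,0,0,0,0.04],
    [0,0,-0.07,0,0,0,0.04],
    [0,0,-0.07,0,0,0,0.04],
  ],
)

```text
time: 9.85
position: [0.5014, 0.1792, 0.0977]
tcp_rot: [[-0.97, 0.243, 0.008], [0.243, 0.97, 0.002], [-0.007, 0.004, -1.0]]
contact_force: [2.6, 0.5, -3.8]
finger_gap: 0.0506
grip_force: 29.7
```

Run:
```python
from h import *
s=manip.observe(); print(s["position"],s["contact_force"],s["tcp_rot"],s["finger_gap"])
w=snapshot("wrist");c=snapshot("scene")[150:290,190:390]
cv2.imwrite("pics/w6.png",np.vstack([w[100:300,130:430],cv2.resize(c,(300,210),interpolation=cv2.INTER_CUBIC)]))
```

```text
[0.50144932 0.17921868 0.09767029] [ 2.57589719  0.4927022  -3.81903149] [[-0.96996148  0.24312578  0.00803693]
 [ 0.24315059  0.96998593  0.00225406]
 [-0.00724769  0.00414053 -0.99996516]] 0.05059585956974666
```

View pics/w6.png

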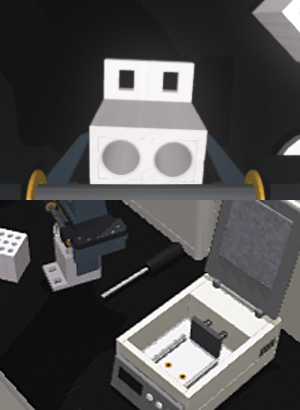

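The block is held (about 4 N of weight) and the chamber is visible. I'll check the heater pose against the open rim in both cameras.

Run:
```python
from h import *
out=[]
for c,(r0,c0,hh,ww) in {"scene":(205,258,110,135),"side":(215,245,95,135)}.items():
    a=snapshot(c)[r0:r0+hh,c0:c0+ww]; k=4 if c=="side" else 5
    k=400/ww; a=cv2.resize(a,None,fx=k*1.0,fy=k,interpolation=cv2.INTER_CUBIC)
    i=camera_info(c)
    for hx,col in((.524,(0,0,255)),(.530,(0,200,0))):
        h=[hx,-.0388,.0835]
        for P in ([(-63,58,96),(63,58,96),(63,-58,96),(-63,-58,96)],[(-73,68,96),(122,68,96),(122,-68,96),(-73,-68,96)]):
            u=(proj(c,place(h,np.array(P)/1000),i)-[c0,r0]+.5)*k-.5
            cv2.polylines(a,[np.round(u*16).astype(np.int32)],True,col,1,cv2.LINE_AA,4)
    out.append(a)
H=max(o.shape[0] for o in out); out=[cv2.copyMakeBorder(o,0,H-o.shape[0],0,0,0) for o in out]
cv2.imwrite("pics/c7.png",np.hstack(out)[:600,:800]); print(manip.observe()["time"])
```

```text
10.05
```

View pics/c7.png

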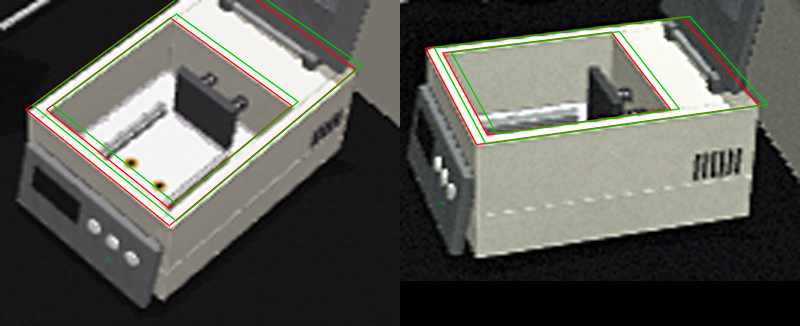

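The red outline (heater x = 0.524 m) matches the rim in both views, so that pose is confirmed. I'll carry the block over.

Run:
```python
from h import *
h=[.524,-.0388,.0835]
p=place(h,[(-.0025,0,0)])[0]; print(p); go(p[0],p[1],.16,94.78)
```

```text
[ 0.52150871 -0.03900851  0.        ]
go [-0.0749 -0.2053 -0.067 ] [ 0.0007  0.0022 -0.3293] pos [0.499  0.1784 0.093 ] t 10.05
```

>>> send_rows(
  rows=[
    [0,0,-0.035,0,0,0,0.04],
    [-0.003,-0.01,-0.06,0,0,-0.03,0.04],
    [-0.01,-0.03,-0.067,0,0,-0.06,0.04],
    [-0.02,-0.055,-0.067,0,0,-0.1,0.04],
    [-0.03,-0.08,-0.067,0,0,-0.14,0.04],
    [-0.04,-0.105,-0.067,0,0,-0.18,0.04],
    [-0.05,-0.13,-0.067,0,0,-0.22,0.04],
    [-0.059,-0.155,-0.067,0,0,-0.26,0.04],
    [-0.067,-0.18,-0.067,0,0,-0.3,0.04],
    [-0.073,-0.197,-0.067,0.001,0.002,-0.32,0.04],
    [-0.075,-0.205,-0.067,0.001,0.002,-0.329,0.04],
    [-0.075,-0.205,-0.067,0.001,0.002,-0.329,0.04],
  ],
)

```text
time: 11.05
position: [0.5218, -0.0396, 0.1597]
tcp_rot: [[-0.997, -0.081, -0.0], [-0.081, 0.997, 0.0], [0.0, 0.0, -1.0]]
contact_force: [-0.9, -0.1, -4.6]
finger_gap: 0.0508
grip_force: 29.7
```

>>> send_rows(
  rows=[
    [0,0,0,0,0,0,0.04],
    [0,0,0,0,0,0,0.04],
    [0,0,0,0,0,0,0.04],
  ],
)

```text
time: 11.3
position: [0.5221, -0.0376, 0.1605]
tcp_rot: [[-0.996, -0.084, 0.001], [-0.084, 0.996, 0.0], [-0.001, 0.0, -1.0]]
contact_force: [0.3, -0.3, -4.5]
finger_gap: 0.0509
grip_force: 29.7
```

Run:
```python
from h import *
s=manip.observe(); print(s["contact_force"],s["wrist_torque"],s["tcp_rot"][:,2])
go(.5215,-.0390,.16,94.78)
out=[]
for c,(r0,c0,hh,ww) in {"scene":(180,238,130,155),"side":(175,225,130,155)}.items():
    a=snapshot(c); i=camera_info(c); k=400/ww
    h=[.524,-.0388,.0835]; p=manip.observe()["position"]
    b=[p[0]-.0025,p[1],.0835]; zb=p[2]-.0235
    P=np.array([(-27,25,0),(27,25,0),(27,-25,0),(-27,-25,0),(-27,-25,60),(27,-25,60),(-49,-25,8),(-49,25,8),(-49,25,0),(-49,-25,0)])/1000+[0,0,zb]
    a=cv2.resize(a[r0:r0+hh,c0:c0+ww],None,fx=k,fy=k,interpolation=cv2.INTER_CUBIC)
    for u in (proj(c,place(b,P),i)-[c0,r0]+.5)*k-.5: cv2.circle(a,tuple(int(round(v*16)) for v in u),32,(0,0,255),-1,cv2.LINE_AA,4)
    out.append(a)
cv2.imwrite("pics/c8.png",np.hstack(out))
```

```text
[ 0.29630835 -0.31305305 -4.45511861] [ 0.0699951  -0.02389958 -0.00277413] [ 8.66059395e-04  1.78452679e-04 -9.99999609e-01]
go [ 0.0007 -0.0013  0.0005] [0.0001 0.0009 0.0004] pos [ 0.5221 -0.0376  0.1605] t 11.3
```

View pics/c8.png

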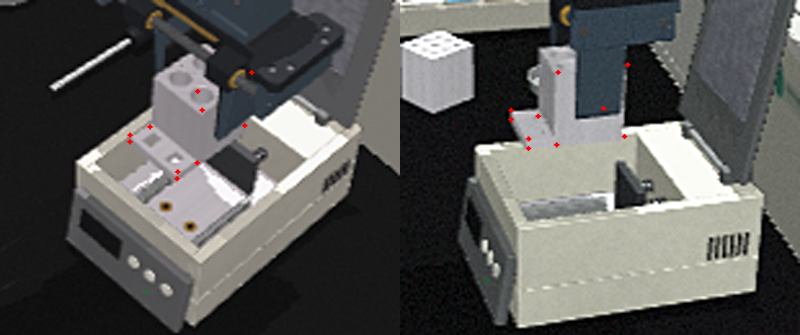

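The markers match the block's foot and bottom corners in both views, and the block sits above the chamber with its foot forward. I'll lower it.

>>> send_rows(
  rows=[
    [0,-0.001,0.02,0,0,0,0.04],
    [0,-0.001,0.04,0,0,0,0.04],
    [0,-0.001,0.055,0,0,0,0.04],
    [0,-0.001,0.065,0,0,0,0.04],
    [0,-0.001,0.07,0,0,0,0.04],
    [0,-0.001,0.07,0,0,0,0.04],
    [0,-0.001,0.07,0,0,0,0.04],
    [0,-0.001,0.07,0,0,0,0.04],
  ],
)

```text
time: 12.07
position: [0.5232, -0.0395, 0.0916]
tcp_rot: [[-0.997, -0.083, 0.003], [-0.083, 0.997, -0.0], [-0.003, -0.0, -1.0]]
contact_force: [0.6, 0.1, -5.6]
finger_gap: 0.051
grip_force: 29.7
```

>>> send_rows(
  rows=[
    [0,0,0.003,0,0,0,0.04],
    [0,0,0.006,0,0,0,0.04],
    [0,0,0.009,0,0,0,0.04],
    [0,0,0.012,0,0,0,0.04],
    [0,0,0.015,0,0,0,0.04],
    [0,0,0.018,0,0,0,0.04],
    [0,0,0.02,0,0,0,0.04],
    [0,0,0.02,0,0,0,0.04],
  ],
)

```text
time: 12.73
position: [0.5223, -0.0395, 0.0703]
tcp_rot: [[-0.997, -0.083, 0.001], [-0.083, 0.997, 0.0], [-0.001, 0.0, -1.0]]
contact_force: [-1.2, -0.1, -4.1]
finger_gap: 0.0508
grip_force: 29.7
```

>>> send_rows(
  rows=[
    [0,0,0.001,0,0,0,0.04],
    [0,0,0.002,0,0,0,0.04],
    [0,0,0.003,0,0,0,0.04],
    [0,0,0.003,0,0,0,0.04],
    [0,0,0.003,0,0,0,0.04],
  ],
)

```text
time: 13.15
position: [0.5226, -0.0395, 0.0678]
tcp_rot: [[-0.997, -0.083, 0.001], [-0.083, 0.997, 0.0], [-0.001, -0.0, -1.0]]
contact_force: [0.3, 0.2, -4.5]
finger_gap: 0.0505
grip_force: 29.7
```

>>> send_rows(
  rows=[
    [0,0,0.001,0,0,0,0.04],
    [0,0,0.001,0,0,0,0.04],
    [0,0,0.001,0,0,0,0.04],
  ],
)

```text
time: 13.4
position: [0.5229, -0.0396, 0.0673]
tcp_rot: [[-0.997, -0.083, 0.002], [-0.083, 0.997, -0.0], [-0.002, -0.0, -1.0]]
contact_force: [-3.6, -1.2, 5.4]
finger_gap: 0.0505
grip_force: 29.7
```

>>> send_rows(
  rows=[
    [0,0,-0.0007,0,0,0,0.04],
    [0,0,-0.0007,0,0,0,0.04],
    [0,0,-0.0007,0,0,0,0.04],
    [0,0,-0.0007,0,0,0,0.04],
  ],
)

```text
time: 13.73
position: [0.5225, -0.0395, 0.0674]
tcp_rot: [[-0.997, -0.083, 0.001], [-0.083, 0.997, 0.0], [-0.001, -0.0, -1.0]]
contact_force: [0.1, 0.5, -4.6]
finger_gap: 0.0506
grip_force: 29.9
```

>>> send_rows(
  rows=[
    [-0.001,0,0,0,0,0,0.04],
    [-0.002,0,0,0,0,0,0.04],
    [-0.003,0,0,0,0,0,0.04],
    [-0.004,0,0,0,0,0,0.04],
    [-0.005,0,0,0,0,0,0.04],
    [-0.006,0,0,0,0,0,0.04],
    [-0.006,0,0,0,0,0,0.04],
    [-0.006,0,0,0,0,0,0.04],
  ],
)

```text
time: 14.4
position: [0.5286, -0.039, 0.0675]
tcp_rot: [[-0.997, -0.083, 0.001], [-0.083, 0.997, 0.0], [-0.001, -0.0, -1.0]]
contact_force: [0.0, 0.2, -4.2]
finger_gap: 0.051
grip_force: 29.9
```

>>> send_rows(
  rows=[
    [-0.001,0,0,0,0,0,0.04],
    [-0.002,0,0,0,0,0,0.04],
    [-0.003,0,0,0,0,0,0.04],
    [-0.004,0,0,0,0,0,0.04],
    [-0.005,0,0,0,0,0,0.04],
    [-0.006,0,0,0,0,0,0.04],
    [-0.007,0,0,0,0,0,0.04],
    [-0.008,0,0,0,0,0,0.04],
    [-0.008,0,0,0,0,0,0.04],
    [-0.008,0,0,0,0,0,0.04],
  ],
)

```text
time: 15.23
position: [0.5363, -0.0383, 0.0674]
tcp_rot: [[-0.997, -0.083, 0.001], [-0.083, 0.997, 0.0], [-0.001, -0.0, -1.0]]
contact_force: [-0.7, -0.7, -3.2]
finger_gap: 0.0506
grip_force: 29.9
```

>>> send_rows(
  rows=[
    [-0.001,0,0,0,0,0,0.04],
    [-0.002,0,0,0,0,0,0.04],
    [-0.003,0,0,0,0,0,0.04],
    [-0.004,0,0,0,0,0,0.04],
    [-0.004,0,0,0,0,0,0.04],
    [-0.004,0,0,0,0,0,0.04],
    [-0.004,0,0,0,0,0,0.04],
  ],
)

```text
time: 15.82
position: [0.5401, -0.038, 0.0674]
tcp_rot: [[-0.997, -0.083, 0.0], [-0.083, 0.997, 0.0], [-0.0, -0.0, -1.0]]
contact_force: [-6.3, -0.9, -1.6]
finger_gap: 0.0505
grip_force: 29.6
```

>>> send_rows(
  rows=[
    [-0.001,0,0,0,0,0,0.04],
    [-0.002,0,0,0,0,0,0.04],
    [-0.003,0,0,0,0,0,0.04],
    [-0.004,0,0,0,0,0,0.04],
    [-0.004,0,0,0,0,0,0.04],
    [-0.004,0,0,0,0,0,0.04],
    [-0.004,0,0,0,0,0,0.04],
  ],
)

```text
time: 16.4
position: [0.543, -0.038, 0.0674]
tcp_rot: [[-0.997, -0.083, -0.002], [-0.083, 0.997, -0.0], [0.002, -0.0, -1.0]]
contact_force: [-13.8, -6.4, 8.3]
finger_gap: 0.0496
grip_force: 30.0
```

Run:
```python
from h import *
for _ in range(4):
    snapshot("side"); s=manip.observe(); print(s["time"],s["position"],s["contact_force"],s["wrist_torque"])
```

```text
16.45 [ 0.54296053 -0.0379436   0.06739271] [-13.77845165  -5.03069958   7.52689398] [-1.05878541  2.45743893 -0.09406565]
16.5 [ 0.54294701 -0.03791726  0.06738694] [-14.02596914  -5.77746117   7.92726949] [-1.07008566  2.44113706 -0.01700284]
16.55 [ 0.54292759 -0.03793741  0.06738273] [-14.10001146  -5.36638614   7.89825969] [-1.14427039  2.46804944 -0.03822716]
16.6 [ 0.54292163 -0.03792495  0.06737263] [-14.26038184  -5.79253688   6.78341738] [-1.07051582  2.52708703 -0.06072187]
```

>>> send_rows(
  rows=[
    [0,-0.0005,-0.0005,0,0,0,0.04],
    [0,-0.001,-0.0008,0,0,0,0.04],
    [0,-0.001,-0.0008,0,0,0,0.04],
    [0,-0.001,-0.0008,0,0,0,0.04],
    [0,-0.001,-0.0008,0,0,0,0.04],
  ],
)

```text
time: 17.02
position: [0.5432, -0.0383, 0.0676]
tcp_rot: [[-0.997, -0.083, -0.002], [-0.083, 0.997, 0.001], [0.002, 0.001, -1.0]]
contact_force: [-8.0, 1.1, -5.9]
finger_gap: 0.0498
grip_force: 30.0
```

Run:
```python
from h import *
for _ in range(3):
    snapshot("side"); s=manip.observe(); print(s["time"],s["position"],s["contact_force"],s["wrist_torque"],s["tcp_rot"][:,2])
```

```text
17.0667 [ 0.5431535  -0.03834946  0.06760856] [-7.67520569  0.83228154 -4.48977038] [0.20785913 1.35461003 0.08202275] [-1.65053502e-03  4.98553370e-04 -9.99998514e-01]
17.1167 [ 0.54316808 -0.03833896  0.06764106] [-8.02979782  1.05351225 -5.65882703] [0.27119213 1.37417732 0.07054305] [-1.62123588e-03  5.17650583e-04 -9.99998552e-01]
17.1667 [ 0.54317103 -0.03837748  0.06764192] [-6.88133036  0.93675986 -6.32777678] [0.23661232 1.30535272 0.09149075] [-1.63563396e-03  5.03363108e-04 -9.99998536e-01]
```

>>> send_rows(
  rows=[
    [-0.001,0,0,0,0,0,0.04],
    [-0.002,0,0,0,0,0,0.04],
    [-0.002,0,0,0,0,0,0.04],
    [-0.002,0,0,0,0,0,0.04],
    [-0.002,0,0,0,0,0,0.04],
  ],
)

```text
time: 17.58
position: [0.5449, -0.0382, 0.0676]
tcp_rot: [[-0.997, -0.083, -0.002], [-0.083, 0.997, 0.001], [0.002, 0.001, -1.0]]
contact_force: [-9.8, 0.9, -4.3]
finger_gap: 0.0498
grip_force: 30.0
```

Run:
```python
from h import *
for _ in range(3):
    snapshot("side"); s=manip.observe(); print(s["time"],s["position"],s["contact_force"],s["tcp_rot"][:,2])
i=camera_info("side")
a=cv2.resize(snapshot("side")[140:290,225:385],None,fx=4,fy=4,interpolation=cv2.INTER_CUBIC)
cv2.imwrite("pics/f.png",a)
```

```text
17.6333 [ 0.54494789 -0.03823617  0.06762428] [-9.28462061  0.69144607 -3.56202876] [-2.09516845e-03  4.77572505e-04 -9.99997691e-01]
17.6833 [ 0.54494882 -0.03819868  0.06761307] [-9.61393157  1.52986599 -3.2521818 ] [-2.08998938e-03  4.98776010e-04 -9.99997692e-01]
17.7333 [ 0.54490314 -0.03821196  0.06760533] [-9.59554439  0.7443815  -3.40249686] [-2.15085366e-03  4.86654243e-04 -9.99997568e-01]
```

>>> send_rows(
  rows=[
    [0,0,0,0,0,0,0.04],
    [0,0,0,0,0,0,0.04],
    [0,0,0,0,0,0,0.04],
    [0,0,0,0,0,0,0.04],
    [0,0,0,0,0,0,0.04],
    [0,0,0,0,0,0,0.04],
    [0,0,0,0,0,0,0.04],
    [0,0,0,0,0,0,0.04],
    [0,0,0,0,0,0,0.04],
    [0,0,0,0,0,0,0.04],
    [0,0,0,0,0,0,0.04],
    [0,0,0,0,0,0,0.04],
  ],
)

```text
time: 18.78
position: [0.5449, -0.0382, 0.0676]
tcp_rot: [[-0.997, -0.083, -0.002], [-0.083, 0.997, 0.0], [0.002, 0.001, -1.0]]
contact_force: [-9.6, 0.4, -4.4]
finger_gap: 0.0498
grip_force: 30.0
```

>>> send_rows(
  rows=[
    [0,0,0,0,0,0,0.04],
    [0,0,0,0,0,0,0.04],
    [0,0,0,0,0,0,0.04],
    [0,0,0,0,0,0,0.04],
    [0,0,0,0,0,0,0.04],
    [0,0,0,0,0,0,0.04],
    [0,0,0,0,0,0,0.04],
    [0,0,0,0,0,0,0.04],
    [0,0,0,0,0,0,0.04],
    [0,0,0,0,0,0,0.04],
    [0,0,0,0,0,0,0.04],
    [0,0,0,0,0,0,0.04],
  ],
)

```text
time: 19.78
position: [0.5449, -0.0382, 0.0676]
tcp_rot: [[-0.997, -0.083, -0.002], [-0.083, 0.997, 0.0], [0.002, 0.001, -1.0]]
contact_force: [-9.7, 1.5, -4.2]
finger_gap: 0.0499
grip_force: 30.0
```

>>> send_rows(
  rows=[
    [0,0,0,0,0,0,0.04],
    [0,0,0,0,0,0,0.04],
    [0,0,0,0,0,0,0.04],
    [0,0,0,0,0,0,0.04],
    [0,0,0,0,0,0,0.04],
    [0,0,0,0,0,0,0.04],
    [0,0,0,0,0,0,0.04],
    [0,0,0,0,0,0,0.04],
    [0,0,0,0,0,0,0.04],
    [0,0,0,0,0,0,0.04],
    [0,0,0,0,0,0,0.04],
    [0,0,0,0,0,0,0.04],
  ],
)

```text
time: 20.78
position: [0.5449, -0.0382, 0.0676]
tcp_rot: [[-0.997, -0.083, -0.002], [-0.083, 0.997, 0.0], [0.002, 0.001, -1.0]]
contact_force: [-9.3, 0.6, -3.9]
finger_gap: 0.0497
grip_force: 30.0
```

Force is steady at about 9.6 N for over 3 s, so I'll hand in.

```bash
python3 -c "
from rig import manip
print(manip.sign_off())"
```

```text
the job is handed in; nothing more can be done
None
```

I handed the job in with the block between the rails, foot forward, held and pressed against the heater plate at a steady 9.5 N or so for over 3 s; the lid was pushed to its stop and last seen open before the block went in, and the hand-in returned no verdict.

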